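# Cock and load the spring nut cracker

## Task

Make the nut cracker ready to fire: draw its sprung striker back by the upright post until it has passed the catch, without crushing the rubber buffer just beyond, ease it onto the hair-trigger catch and let go so that it stays cocked. Then stand the walnut upright on the board in the cradle that the striker has left free. Never let the striker snap forward, and leave the ramekin, pepper mill, spoon and steel cup where they are.

Things in the scene. Friction and masses are not known exactly. Their poses are not given: they have to be found in the camera images.
- cracker: The nut cracker's wooden board, 250 x 220 x 12 mm, fixed to the bench; origin at the centre of its underside, x along the 250 mm side, y along the 220 mm side, z up. Seen from the robot at zero yaw: pivot far left, anvil and cradle right, catch near left. Heights over the bench: anvil 46, catch parts up to 50, pivot stub 58, trigger paddle 62 mm.
- pivot (a point): The striker's vertical pivot axis, at the board's top surface (12 mm over the bench), at x 75, y 45 mm on the board. Axes as the board's. The steel arm spans 32 to 44 mm over the bench, is 14 mm wide and ends 158 mm from the pivot in a 10 mm upright pin that the catch holds; its hammer head, 30 x 30 mm, is 92 mm from the pivot.
- grip (a point): Middle of the free length of the striker's steel grip post: upright, round, 14 mm in diameter, 120 mm from the pivot, reaching from the arm's top at 44 mm to 88 mm over the bench; this point is at 68 mm. Its axes turn with the arm. The return spring pulls it forward with 4 N at rest and 8 to 9 N when cocked.
- striker (a joint): Swing of the striker (rad): 0 = at rest, arm pointing from the pivot along the board's (-0.41, -0.91), head over the cradle; grows as the arm is drawn back, clockwise seen from above. At 1.15 the arm points along the board's -x, the nominal hooked place; the true one is 1.03 to 1.27.
- buffer (a joint): Compression (m) of the small rubber-nosed spring buffer behind the catch: 0 = untouched, stiffness 3 N/mm at the pin (about 5 N per mm of post travel at the post), 6 mm to solid; more than 3.5 mm overdraws the cracker.
- cradle (a point): Centre of the cradle, at the board's top surface (12 mm over the bench), 92 mm from the pivot along the arm's rest direction; axes as the board's. A 34 mm high anvil stands 21 mm off towards the board's (0.91, -0.41), a 6 mm high ridge 21 mm off opposite; the two sides along the arm's rest direction are open for fingers. The head covers it while at rest.
- walnut_center (a point): Centre of the walnut (half-way up): a round brown nut 34 mm in diameter at mid-height and 38 mm tall, standing on its blunt flat end (20 mm across), point up; 12 to 28 g. z is its upright axis.
- ramekin: White ceramic dish, 70 mm across, 40 mm high; origin at the centre of its underside. To be left alone.
- pepper_mill: Small dark wooden pepper mill, 48 mm across, 80 mm high; origin at the centre of its underside. To be left alone.
- spoon: Steel spoon lying on the bench at the left. To be left alone.
- saucepot: Steel cup, 90 mm across, 70 mm high; origin under its centre. To be left alone.
- catch_nominal (a point): Where the pin is when hooked, if the catch sits at mid-slot (board x -83, y 45 mm, at the board's top). The catch is clamped by hand up to 18 mm either way along the board's y; its true place is not measured. Drawn back, the pin pushes a sprung pawl aside (1 to 2 N); it snaps in behind. 2 to 3 mm on, the pin meets the buffer. Let back from there, the pin rests on the pawl, which takes all the load.
- trigger_nominal (a point): Top middle of the catch's thin upright trigger paddle (20 mm wide) near the board's near edge, if the catch sits at mid-slot; it shifts with the catch, up to 18 mm along the board's y. About 3 N on it towards the near edge (the board's -x) fires the striker: do not touch.
There are look-alikes about, which are no part of the job. There is more than one size of the part that bears walnut_center; the job needs the smallest.

How it is judged:
By the outcome, as a careful person would: the job done as asked, in the order asked, and still so for the second after the job is handed in, with the robot touching nothing.
It also fails if it takes over 70 s, if anything falls off the work surface, if the arm or the gripper's body presses on something with over 40 N, if the wrist force passes 120 N, or if a joint passes its speed limit or range.

## Robot

A 7-joint arm with a two-finger parallel gripper is mounted at the origin on the work surface. World frame = base frame: x ahead of the robot, y to its left, z up, the work surface at z = 0. Lengths are in m, angles in rad, forces in N, time in s.
With the tool pointing down it reaches from about 0.4 to 0.85 m from the base axis. Payload 4.5 kg.
Tool frame: the origin (TCP) lies at the very end of the fingers, on their centre line; the grasp point (between the pads) lies 19 mm behind it; z points along the fingers, y is the line along which they close (so a half turn about z gives the same grasp; the last joint's range is limited). The gripper opens to 88 mm and grips with 3 to 60 N. Pads are 18 mm wide; open, the fingers measure 123 mm over their backs; the gripper's body (75 mm by 187 mm) begins 45 mm behind the grasp point.
Start: joints at [-1.261, 0.689, -0.195, 1.565, 0.157, 0.902, -0.215], TCP at [0.17, 0.601, 0.219] pointing down, gripper open.
Joint ranges: [-3.01, 3.01], [-0.46, 2.08], [-1.47, 1.51], [0.13, 2.56], [-1, 4.14], [0.04, 2.09], [-2.66, 2.66]. Speed limits (rad/s): [2.57, 2.57, 3.14, 3.14, 3.14, 3.14, 3.14].

## Interface

Orientations are given as a unit quaternion [x, y, z, w].
In Python, from plant import r gives the robot as it stands. The module is installed in compiled form; this text tells all that it offers.
- The arm moves only by the tool step_arm, never from a script. Its argument "increments" is a list of rows, each a list of 2 entries, a list of its own where there are three numbers: the shift along the world's x, y, z in cm, then the turn, a rotation vector about the world's x, y, z in degrees. A call has exactly 10 rows; each row shifts and turns the commanded pose from where the row before left it; what a row does not reach is not made up. A row lasts 1/10 s, in which the tool goes at most 50 mm and 8.59 degrees, less where a joint would pass 70% of its speed; a pose out of reach is approached as far as the arm can. A call is refused whole if a number of a shift passes 5 or a number of a turn 8.59, either way. A call with a gripper value outside its range is refused whole. "fingers" is the opening, from 0 (shut) to 1 (fully open), set as the call begins (left out, the last holds). The fingers move at their own pace and stop on an object; "grip_force" is the grip in N (left out, the last holds). Time passes only in rows, so rows that do not move let the fingers close, or fill a call up. It gives the time, the measured TCP pose, the force, the opening and the grip force at its end, in the units of the state.
- r.get_state(): the state, without advancing time (a new reading comes with each control period).
- r.snapshot(name): name is "scene" or "side" or "wrist"; returns (picture, depth): 480x640x3 uint8, red, green, blue; 480x640 float32, m along the optical axis (not along the pixel's ray), 0 where there is no reading.
- r.calibration(name): a dict with "fov_y" (degrees; the focal length in pixels is half the picture's height over the tangent of half this angle, whatever the lens; pixels are square), "cx", "cy" (the principal point, pixels), "R" (3x3) and "t" (3): a world point X has camera coordinates R X + t. Camera axes: x right, y down, z forward; pixel columns grow to the right and rows downward; lengths in m; the calibration is good to about 2 mm. The wrist camera is an equidistant fisheye: a pixel r from the principal point sees the ray r / f radians off the axis. A picture is of the moment at which its call begins: read the wrist's pose just before it. calibration takes no time and is no camera call; for the wrist camera it gives the pose at the moment of the call.
- r.finish_job(): hands the job in; it is judged then, once.
The state is a dict: "clock": time; "q": joint angles; "qd": joint speeds; "joint_torque": joint torques, N m; "tool_pos": TCP position; "eef_rot": TCP orientation; "contact_force": force on the tool from outside, world axes, zero at the start; "moment": the same for the moment, N m; "opening": opening from 0.0 (shut) to 1.0 (fully open); "finger_force": force on a finger pad.
Only numpy, scipy, OpenCV 4.12 (cv2) and the standard library are available. Lean on these libraries where they do the work, as an engineer would, in place of code of your own. Each camera call takes 0.05 s, during which the arm holds its last target. There are 200 camera calls.

## Working session

There is one attempt and no reset: what is moved stays moved. The work goes in short steps, Python scripts to look and compute and a tool call to move; the robot and the scene stay as the last step left them, time stands still between calls to the robot, and variables do not carry over. Pictures are saved under pics/ and viewed, at most 12 in all, crops included, and the job is handed in when it is done.

Besides the shell and the picture viewer there is one more tool, called after "Emit:" as name(argument=value, ...), one argument or row to a line, values as JSON. step_arm: Moves the arm, as the interface text tells. Its arguments: {"type":"object","properties":{"increments":{"type":"array","items":{"type":"array"}},"fingers":{"type":"number"},"grip_force":{"type":"number"}},"required":["increments"]}

```bash
mkdir -p pics
cat > h.py <<'E'
from plant import r
import numpy as np, cv2
def snap(n,save):
    c=r.calibration(n); p,d=r.snapshot(n)
    cv2.imwrite(f'pics/{save}.png',p[:,:,::-1]); np.savez(f'pics/{save}.npz',p=p,d=d,**{k:np.array(v) for k,v in c.items()})
def load(s): return np.load(f'pics/{s}.npz')
def world(s,u,v,z=None,wrist=False):
    """pixel -> world by depth, or by plane height z"""
    c=load(s); f=240/np.tan(np.radians(c['fov_y'])/2)
    a,b=(u-c['cx'])/f,(v-c['cy'])/f
    if wrist:
        t=np.hypot(a,b); k=np.tan(t)/t if t>1e-9 else 1; a,b=a*k,b*k
    ray=c['R'].T@np.array([a,b,1]); o=-c['R'].T@c['t']
    return o+ray*(c['d'][int(v),int(u)] if z is None else (z-o[2])/ray[2])
def pix(s,X,wrist=False):
    c=load(s); f=240/np.tan(np.radians(c['fov_y'])/2); q=c['R']@np.array(X)+c['t']; a,b=q[:2]/q[2]
    if wrist: t=np.hypot(a,b); k=np.arctan(t)/t; a,b=a*k,b*k
    return c['cx']+f*a,c['cy']+f*b
E
python3 - <<'E'
from h import *
for n in('scene','side','wrist'): snap(n,n+'0')
print(r.get_state())
for n in('scene','side','wrist'): 
    c=load(n+'0');print(c['fov_y'],c['cx'],c['cy'],-c['R'].T@c['t'])
E
```

```text
{'clock': 0.15, 'q': array([-1.26117277,  0.68976689, -0.19451427,  1.56605977,  0.15732091,
        0.9025105 , -0.21508583]), 'qd': array([ 0.00102705, -0.00231091, -0.00024381, -0.00377409, -0.00018011,
       -0.00221916, -0.00019016]), 'joint_torque': array([-2.55398008e-03, -5.27864385e+01, -1.26888368e+00, -1.53587186e+01,
       -5.25449985e-02,  3.89546156e-03,  1.05091931e-04]), 'tool_pos': array([0.17012816, 0.60089285, 0.21792131]), 'eef_rot': array([ 1.37436964e-01,  9.90510284e-01, -6.76454360e-04, -2.99349563e-05]), 'contact_force': array([ 0.34659613, -0.61894937, -0.01374232]), 'moment': array([ 0.02703803, -0.00910574,  0.00462661]), 'finger_force': 0.0, 'opening': 1.0024460610352162}
48.679278944976275 315.9649695527539 240.4123635747325 [0.99191684 0.29574116 1.00101719]
57.66782830576815 318.50846841976306 239.32614169425227 [ 0.49885717 -0.65135304  0.8392931 ]
65.70646984690485 323.88249339114947 243.15665360917902 [0.10058253 0.62015623 0.38471817]
```

View pics/scene0.png

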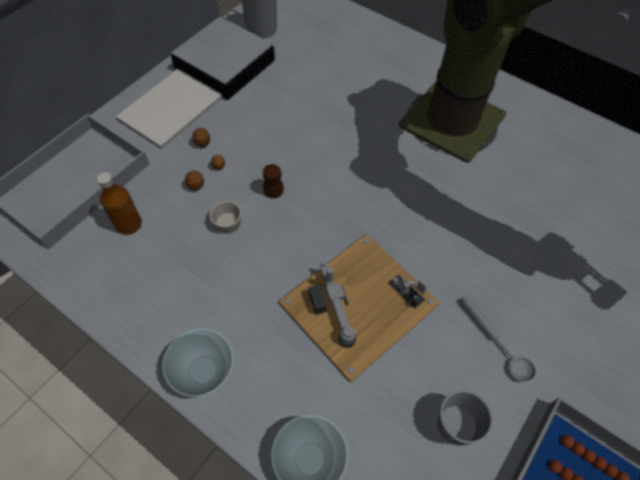

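View pics/side0.png

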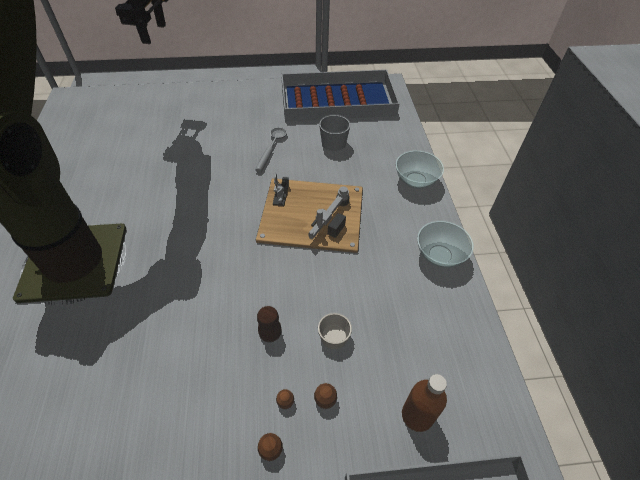

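The scene view shows the board with corners around (367,237), (438,300), (350,380) and (280,300). The pivot is at (347,337), the post near (327,272) and the catch near (408,288). There are three nuts, the smallest at (218,162) here and (285,398) in the side view. Next I'll take enlarged crops.

Run:
```python
from h import *
a=load('scene0')['p'][225:390,270:450,::-1]; b=load('side0')['p'][170:260,245:375,::-1]
cv2.imwrite('pics/c1.png',cv2.resize(a,None,fx=3.6,fy=3.6,interpolation=2)[:594])
cv2.imwrite('pics/c2.png',cv2.resize(b,None,fx=6,fy=6,interpolation=2))
for s,u,v in [('scene0',367,240),('scene0',436,300),('scene0',350,378),('scene0',283,300),('scene0',218,162),('scene0',201,137),('scene0',194,180),('side0',285,398),('side0',326,395),('side0',270,445),('scene0',272,170),('scene0',226,208),('scene0',466,400)]: print(s,u,v,world(s,u,v).round(4))
```

```text
scene0 367 240 [0.4391 0.0311 0.0155]
scene0 436 300 [0.4709 0.2234 0.0121]
scene0 350 378 [0.71   0.1758 0.0142]
scene0 283 300 [ 0.6603 -0.0257  0.013 ]
scene0 218 162 [ 0.4825 -0.3625  0.0323]
scene0 201 137 [ 0.4555 -0.4398  0.0425]
scene0 194 180 [ 0.5594 -0.3635  0.042 ]
side0 285 398 [ 0.4784 -0.3773  0.0323]
side0 326 395 [ 0.5531 -0.3825  0.0429]
side0 270 445 [ 0.4493 -0.4578  0.0445]
scene0 272 170 [ 0.4519 -0.2205  0.0794]
scene0 226 208 [ 0.5634 -0.267   0.0198]
scene0 466 400 [0.6245 0.3683 0.0404]
```

View pics/c1.png

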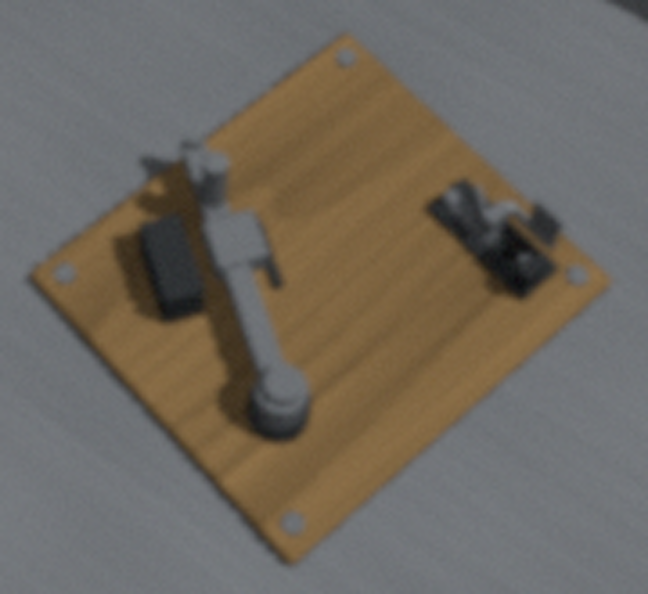

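View pics/c2.png

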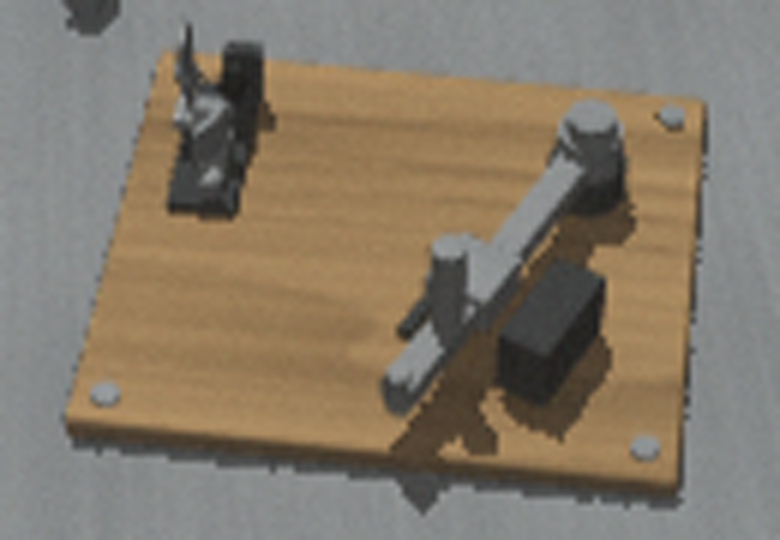

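The crops show the four board screws and corners, the pivot stub at about (348,332) in the scene view, the post top at about (329,269), and the trigger paddle at about (422,285). I'll fit the board from these.

```bash
cat > fit.py <<'E'
from h import *
C=[(365.8,234.7),(440,303.6),(350.6,381.1),(278.3,300.6)]; S=[(256.3,240),(272.2,178.3),(362.5,186.7),(358.7,251)]
B=np.array([(-125,-110),(-125,110),(125,110),(125,-110)])/1e3
P=[world('scene0',u,v,.012)[:2] for u,v in C]; Q=[world('side0',u,v,.012)[:2] for u,v in [S[0],S[1],S[2],S[3]]]
def fit(P):
    P=np.array(P); c=P.mean(0); yaw=np.angle(np.sum(((P-c)@[1,1j])*np.conj(B@[1,1j]))); return c,yaw
E
python3 - <<'E'
from fit import *
for X in(P,Q,(np.array(P)+Q)/2):
    c,y=fit(X); R=np.array([[np.cos(y),-np.sin(y)],[np.sin(y),np.cos(y)]]); print(c.round(4),np.degrees(y).round(2),((np.array(X)-c)@R*1e3).round(1).tolist())
for n,s,u,v,z in [('post','scene0',329.2,269.4,.088),('post','side0',320.5,210.5,.088),('piv','scene0',347.8,331.9,.058),('piv','side0',343.3,189.5,.058),('pad','scene0',422.5,284.7,.062),('pad','side0',276.2,175.8,.062)]:
    w=world(s,u,v,z)[:2]; print(n,w.round(4),((w-c)@R*1e3).round(1))
E
```

```text
[0.5702 0.1004] -12.44 [[-122.2, -108.8], [-123.7, 109.6], [122.9, 108.5], [123.1, -109.2]]
[0.5721 0.0935] -12.27 [[-123.3, -107.7], [-123.8, 108.8], [122.5, 108.6], [124.6, -109.7]]
[0.5712 0.0969] -12.36 [[-122.8, -108.2], [-123.8, 109.2], [122.7, 108.5], [123.8, -109.4]]
post [0.5801 0.0295] [ 23.2 -63.9]
post [0.5846 0.0283] [ 27.8 -64.1]
piv [0.6531 0.1274] [73.5 47.3]
piv [0.6528 0.1218] [74.5 41.8]
pad [0.4845 0.189 ] [-104.3   71.4]
pad [0.4864 0.1815] [-100.9   64.4]
```

Emit:
step_arm(
  increments=[
    [[2.06,-2.86,-0.3],[0,0,-5.54]],
    [[2.06,-2.86,-0.3],[0,0,-5.54]],
    [[2.06,-2.86,-0.3],[0,0,-5.54]],
    [[2.06,-2.86,-0.3],[0,0,-5.54]],
    [[2.06,-2.86,-0.3],[0,0,-5.54]],
    [[2.06,-2.86,-0.3],[0,0,-5.54]],
    [[2.06,-2.86,-0.3],[0,0,-5.54]],
    [[2.06,-2.86,-0.3],[0,0,-5.54]],
    [[2.06,-2.86,-0.3],[0,0,-5.54]],
    [[2.06,-2.86,-0.3],[0,0,-5.54]],
  ],
)

```text
clock: 1.15
tool_pos: [0.3768, 0.3142, 0.1884]
eef_rot: [0.584, 0.812, -0.0, 0.0]
contact_force: [-0.1, 0.7, -0.4]
opening: 1.003
finger_force: 0.0
```

Emit:
step_arm(
  increments=[
    [[2.06,-2.86,-0.3],[0,0,-5.54]],
    [[2.06,-2.86,-0.3],[0,0,-5.54]],
    [[2.06,-2.86,-0.3],[0,0,-5.54]],
    [[2.06,-2.86,-0.3],[0,0,-5.54]],
    [[2.06,-2.86,-0.3],[0,0,-5.54]],
    [[2.06,-2.86,-0.3],[0,0,-5.54]],
    [[2.06,-2.86,-0.3],[0,0,-5.54]],
    [[2.06,-2.86,-0.3],[0,0,-5.54]],
    [[2.06,-2.86,-0.3],[0,0,-5.54]],
    [[2.06,-2.86,-0.3],[0,0,-5.54]],
  ],
)

```text
clock: 2.15
tool_pos: [0.5827, 0.0283, 0.1582]
eef_rot: [0.894, 0.448, -0.0, -0.0]
contact_force: [0.3, 1.1, -0.6]
opening: 1.001
finger_force: 0.0
```

Run:
```python
from h import *
from scipy.spatial.transform import Rotation as R
s=r.get_state(); snap('wrist','wrist1'); print(s['clock'],s['tool_pos'],R.from_quat(s['eef_rot']).as_matrix().round(3).tolist(),s['q'].round(2))
```

```text
2.15 [0.5827227  0.02829729 0.15823595] [[0.599, 0.801, -0.0], [0.801, -0.599, 0.0], [-0.0, -0.0, -1.0]] [-0.26  0.72  0.24  1.77 -0.25  0.68 -0.53]
```

View pics/wrist1.png

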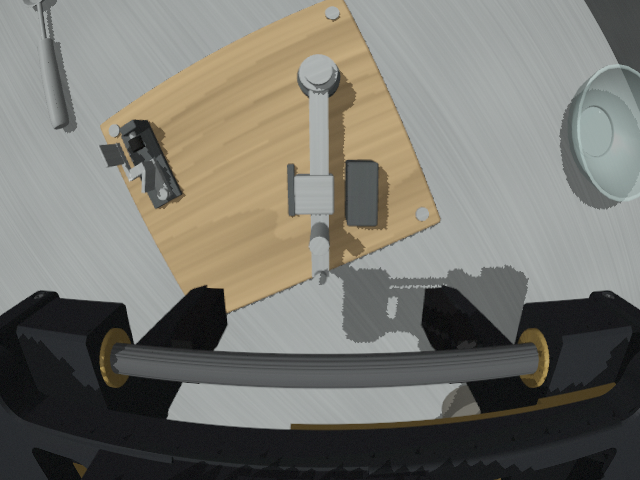

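The wrist view shows the striker upright in the picture, with the post top at (319,230) and the pivot stub at (319,72). The catch runs from (135,122) to (178,205) and the paddle is at (112,155).

Run:
```python
from fit import *
c,y=np.array([.5712,.0969]),np.radians(-12.36); R=np.array([[np.cos(y),-np.sin(y)],[np.sin(y),np.cos(y)]])
a=load('wrist1')['p'][105:225,85:205,::-1]; cv2.imwrite('pics/c3.png',cv2.resize(a,None,fx=5,fy=5,interpolation=2))
for n,u,v,z in [('post',319,230,.088),('piv',319,70,.058),('padtop',112,155,.062),('scr',332,13,.012),('scr',422,214,.012),('scr',113,130,.012),('armtip',321,277,.04),('block top',140,125,.04),('block bot',178,200,.03)]:
    w=world('wrist1',u,v,z,True)[:2]; print(n,w.round(4),((w-c)@R*1e3).round(1))
print('post model',(c+R@[.0258,-.0642]).round(4))
```

```text
post [0.5871 0.0395] [ 27.9 -52.7]
piv [0.6524 0.1272] [72.8 47. ]
padtop [0.4895 0.1817] [-97.9  65.4]
scr [0.6966 0.1693] [107.   97.5]
scr [ 0.6562 -0.0176] [107.5 -93.6]
scr [0.4798 0.2173] [-115.1   98. ]
armtip [ 0.5567 -0.0026] [   7.1 -100.3]
block top [0.5155 0.1903] [-74.4  79.3]
block bot [0.498  0.1212] [-76.7   8.1]
post model [0.5827 0.0287]
```

View pics/c3.png

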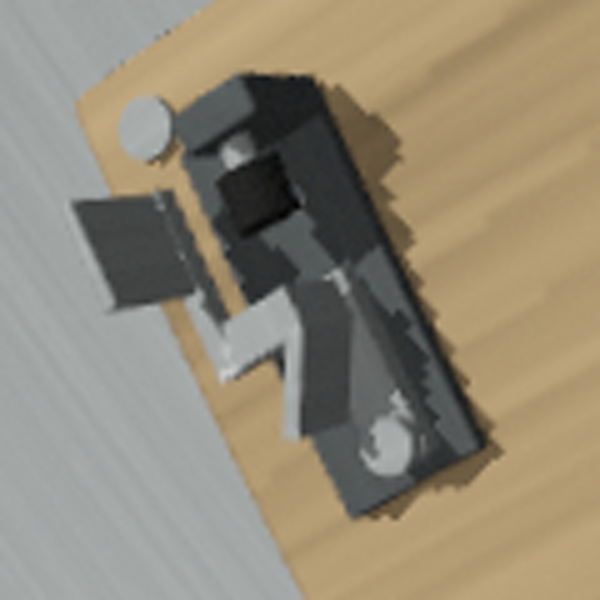

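Run:
```python
from fit import *
c,y=np.array([.5712,.0969]),np.radians(-12.36); R=np.array([[np.cos(y),-np.sin(y)],[np.sin(y),np.cos(y)]])
W=lambda p:np.append(c+R@np.array(p[:2]),p[2])
for n,p in dict(post=(.0258,-.0642,.088),pivot=(.075,.045,.058),pin=(.0102,-.0988,.044)).items(): print(n,pix('wrist1',W(p),True))
for n,u,v in [('post',319,230),('post',319,245),('pawltip',340/5+85,275/5+105),('buffer',258/5+85,195/5+105),('buf front',285/5+85,220/5+105),('blk end',210/5+85,110/5+105),('screw',390/5+85,445/5+105)]:
    w=world('wrist1',u,v,None,True); print(n,w.round(4),((w[:2]-c)@R*1e3).round(1))
print()
for a in np.array([0,.3,.6,.9,1.0,1.05,1.1,1.15,1.2,1.25,1.3]):
    t=np.arctan2(-.91,-.41)-a; d=np.array([np.cos(t),np.sin(t)]); p=c+R@(np.array([.075,.045])+.12*d); print(a,p.round(4),'pin y',(45+158*d[1]).round(1))
```

```text
post (np.float64(323.39276496447104), np.float64(246.4913698010063))
pivot (np.float64(322.98480890336197), np.float64(71.25375888714427))
pin (np.float64(323.6270110527806), np.float64(275.73395968074726))
post [0.5847 0.0366 0.0731] [ 26.1 -56. ]
post [0.5811 0.0314 0.0889] [ 23.7 -61.8]
pawltip [0.5005 0.1633 0.0262] [-83.3  49.7]
buffer [0.5036 0.1798 0.0414] [-83.8  66.5]
buf front [0.4957 0.1798 0.0198] [-91.5  64.8]
blk end [0.5068 0.196  0.0442] [-84.1  83. ]
screw [0.4901 0.1341 0.0295] [-87.2  19. ]

0.0 [0.5825 0.0285] pin y -99.1
0.3 [0.5573 0.0539] pin y -73.4
0.6 [0.5406 0.0857] pin y -37.2
0.9 [0.5342 0.121 ] pin y 6.3
1.0 [0.5344 0.133 ] pin y 21.8
1.05 [0.5349 0.139 ] pin y 29.6
1.1 [0.5358 0.1449] pin y 37.5
1.15 [0.5369 0.1508] pin y 45.4
1.2 [0.5384 0.1566] pin y 53.3
1.25 [0.5401 0.1624] pin y 61.2
1.3 [0.5421 0.168 ] pin y 69.0
```

Emit:
step_arm(
  increments=[
    [[0,0,-1.5],[0,0,0]],
    [[0,0,-1.5],[0,0,0]],
    [[0,0,-1.5],[0,0,0]],
    [[0,0,-1.5],[0,0,0]],
    [[0,0,-1.5],[0,0,0]],
    [[0,0,-1.5],[0,0,0]],
    [[0,0,-0.9],[0,0,0]],
    [[0,0,-0.4],[0,0,0]],
    [[0,0,0],[0,0,0]],
    [[0,0,0],[0,0,0]],
  ],
  fingers=0.6,
)

```text
clock: 3.2
tool_pos: [0.5826, 0.0294, 0.056]
eef_rot: [0.893, 0.449, 0.0, 0.0]
contact_force: [-0.2, 0.8, -0.2]
opening: 0.599
finger_force: 0.0
```

Emit:
step_arm(
  increments=[
    [[0,0,0],[0,0,0]],
    [[0,0,0],[0,0,0]],
    [[0,0,0],[0,0,0]],
    [[0,0,0],[0,0,0]],
    [[0,0,0],[0,0,0]],
    [[0,0,0],[0,0,0]],
    [[0,0,0],[0,0,0]],
    [[0,0,0],[0,0,0]],
    [[0,0,0],[0,0,0]],
    [[0,0,0],[0,0,0]],
  ],
  fingers=0,
  grip_force=25,
)

```text
clock: 4.2
tool_pos: [0.5805, 0.0306, 0.0555]
eef_rot: [0.893, 0.45, -0.001, -0.001]
contact_force: [-4.6, 3.2, 4.3]
opening: 0.148
finger_force: 25.0
```

```bash
cat > arc.py <<'E'
import numpy as np,sys
def rows(a,b,n,r=12.0):
    t=np.radians(-126.6)-np.linspace(a,b,n+1); p=r*np.c_[np.cos(t),np.sin(t)]
    return [[[*map(float,d.round(2)),0],[0,0,round(-np.degrees((b-a)/n),2)]] for d in np.diff(p,axis=0)]
for s in sys.argv[1:]:
    a,b,n=s.split(','); print(rows(float(a),float(b),int(n)))
E
python3 arc.py 0,.5,10 .5,.9,10 .9,1.0,5 1.0,1.1,10 1.1,1.2,10 1.2,1.3,10; python3 -c "
from h import *; print(r.get_state())"
```

```text
[[[-0.47, 0.37, 0], [0, 0, np.float64(-2.86)]], [[-0.45, 0.39, 0], [0, 0, np.float64(-2.86)]], [[-0.43, 0.41, 0], [0, 0, np.float64(-2.86)]], [[-0.41, 0.44, 0], [0, 0, np.float64(-2.86)]], [[-0.39, 0.46, 0], [0, 0, np.float64(-2.86)]], [[-0.37, 0.48, 0], [0, 0, np.float64(-2.86)]], [[-0.34, 0.49, 0], [0, 0, np.float64(-2.86)]], [[-0.32, 0.51, 0], [0, 0, np.float64(-2.86)]], [[-0.29, 0.52, 0], [0, 0, np.float64(-2.86)]], [[-0.26, 0.54, 0], [0, 0, np.float64(-2.86)]]]
[[[-0.19, 0.44, 0], [0, 0, np.float64(-2.29)]], [[-0.17, 0.45, 0], [0, 0, np.float64(-2.29)]], [[-0.16, 0.45, 0], [0, 0, np.float64(-2.29)]], [[-0.14, 0.46, 0], [0, 0, np.float64(-2.29)]], [[-0.12, 0.46, 0], [0, 0, np.float64(-2.29)]], [[-0.1, 0.47, 0], [0, 0, np.float64(-2.29)]], [[-0.08, 0.47, 0], [0, 0, np.float64(-2.29)]], [[-0.06, 0.48, 0], [0, 0, np.float64(-2.29)]], [[-0.04, 0.48, 0], [0, 0, np.float64(-2.29)]], [[-0.02, 0.48, 0], [0, 0, np.float64(-2.29)]]]
[[[-0.01, 0.24, 0], [0, 0, np.float64(-1.15)]], [[-0.0, 0.24, 0], [0, 0, np.float64(-1.15)]], [[0.0, 0.24, 0], [0, 0, np.float64(-1.15)]], [[0.01, 0.24, 0], [0
[... 1464 characters left out ...]
 4.2, 'q': array([-0.22685198,  0.87748071,  0.16811783,  1.82639522, -0.29520423,
        0.46524593, -0.49099638]), 'qd': array([ 0.00064852, -0.00093302, -0.00113572,  0.00081807, -0.00160519,
        0.00138272, -0.00014995]), 'joint_torque': array([ 1.97131187e+00, -5.14765692e+01,  5.76725230e+00, -1.03275955e+01,
        3.34216040e-01, -1.64551333e+00, -4.87142679e-03]), 'tool_pos': array([0.58048931, 0.03062482, 0.05549339]), 'eef_rot': array([ 0.89317933,  0.44969718, -0.00110533, -0.00138204]), 'contact_force': array([-4.62007471,  3.16929282,  4.25793801]), 'moment': array([ 0.59377491,  1.11134226, -0.00167327]), 'finger_force': 24.99776154756546, 'opening': 0.14758916867314809}
```

Emit:
step_arm(
  increments=[
    [[-0.47,0.37,0],[0,0,-2.86]],
    [[-0.45,0.39,0],[0,0,-2.86]],
    [[-0.43,0.41,0],[0,0,-2.86]],
    [[-0.41,0.44,0],[0,0,-2.86]],
    [[-0.39,0.46,0],[0,0,-2.86]],
    [[-0.37,0.48,0],[0,0,-2.86]],
    [[-0.34,0.49,0],[0,0,-2.86]],
    [[-0.32,0.51,0],[0,0,-2.86]],
    [[-0.29,0.52,0],[0,0,-2.86]],
    [[-0.26,0.54,0],[0,0,-2.86]],
  ],
)

```text
clock: 5.2
tool_pos: [0.5451, 0.0718, 0.0556]
eef_rot: [0.977, 0.213, 0.0, 0.003]
contact_force: [-1.8, -6.0, 0.6]
opening: 0.145
finger_force: 25.0
```

Emit:
step_arm(
  increments=[
    [[-0.24,0.43,0],[0,0,-2.29]],
    [[-0.22,0.44,0],[0,0,-2.29]],
    [[-0.18,0.45,0],[0,0,-2.29]],
    [[-0.14,0.46,0],[0,0,-2.29]],
    [[-0.12,0.46,0],[0,0,-2.29]],
    [[-0.1,0.47,0],[0,0,-2.29]],
    [[-0.08,0.47,0],[0,0,-2.29]],
    [[-0.06,0.48,0],[0,0,-2.29]],
    [[-0.04,0.48,0],[0,0,-2.29]],
    [[-0.02,0.48,0],[0,0,-2.29]],
  ],
)

```text
clock: 6.2
tool_pos: [0.5317, 0.1178, 0.0555]
eef_rot: [1.0, 0.015, -0.001, 0.003]
contact_force: [-3.6, -6.7, 3.6]
opening: 0.148
finger_force: 25.0
```

Emit:
step_arm(
  increments=[
    [[-0.06,0.15,0],[0,0,-0.7]],
    [[-0.04,0.15,0],[0,0,-0.7]],
    [[0,0.15,0],[0,0,-0.7]],
    [[0,0.15,0],[0,0,-0.7]],
    [[0,0.15,0],[0,0,-0.7]],
    [[0,0.15,0],[0,0,-0.7]],
    [[0.01,0.15,0],[0,0,-0.7]],
    [[0.01,0.15,0],[0,0,-0.7]],
    [[0.01,0.15,0],[0,0,-0.7]],
    [[0.01,0.15,0],[0,0,-0.7]],
  ],
)

```text
clock: 7.2
tool_pos: [0.5313, 0.1326, 0.0555]
eef_rot: [0.999, -0.046, -0.001, 0.003]
contact_force: [-4.1, -6.7, 3.8]
opening: 0.143
finger_force: 25.0
```

Emit:
step_arm(
  increments=[
    [[-0.05,0.1,0],[0,0,-0.48]],
    [[-0.05,0.1,0],[0,0,-0.48]],
    [[0.01,0.1,0],[0,0,-0.48]],
    [[0.01,0.1,0],[0,0,-0.48]],
    [[0.01,0.1,0],[0,0,-0.48]],
    [[0.01,0.1,0],[0,0,-0.48]],
    [[0.01,0.1,0],[0,0,-0.48]],
    [[0.01,0.1,0],[0,0,-0.48]],
    [[0.01,0.1,0],[0,0,-0.48]],
    [[0.02,0.1,0],[0,0,-0.48]],
  ],
)

```text
clock: 8.2
tool_pos: [0.5321, 0.1426, 0.0555]
eef_rot: [0.996, -0.087, 0.0, 0.003]
contact_force: [-2.3, -6.2, 1.6]
opening: 0.145
finger_force: 25.0
```

Run:
```python
from h import *
snap('wrist','wrist2');snap('side','side2'); s=r.get_state(); print(s['tool_pos'],s['contact_force'])
p=load('wrist2')['p']; q=load('side2')['p'][160:240,240:360,::-1]
cv2.imwrite('pics/w2.png',np.vstack([p[:,:,::-1]])); cv2.imwrite('pics/s2.png',cv2.resize(q,None,fx=6,fy=6,interpolation=2))
```

```text
[0.53215159 0.14266732 0.05554825] [-1.95739753 -7.50323566  1.92108186]
```

View pics/w2.png

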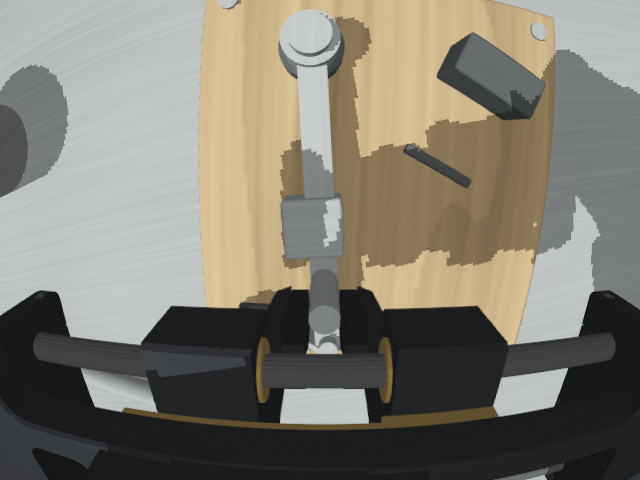

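The wrist view shows both fingers closed on the post at (323,320), with the catch hidden behind the gripper. From here I go by force and advance.

Emit:
step_arm(
  increments=[
    [[0.01,0.06,0],[0,0,-0.29]],
    [[0.01,0.06,0],[0,0,-0.29]],
    [[0.01,0.06,0],[0,0,-0.29]],
    [[0.01,0.06,0],[0,0,-0.29]],
    [[0.01,0.06,0],[0,0,-0.29]],
    [[0.01,0.06,0],[0,0,-0.29]],
    [[0.01,0.06,0],[0,0,-0.29]],
    [[0.01,0.06,0],[0,0,-0.29]],
    [[0.01,0.06,0],[0,0,-0.29]],
    [[0.01,0.06,0],[0,0,-0.29]],
  ],
)

```text
clock: 9.3
tool_pos: [0.5329, 0.1469, 0.0555]
eef_rot: [0.994, -0.113, 0.0, 0.004]
contact_force: [-3.3, -8.8, 1.0]
opening: 0.151
finger_force: 25.0
```

```bash
cat > f.py <<'E'
from h import *
s=r.get_state(); F=s['contact_force']; d=s['tool_pos'][:2]-[.6531,.1251]; R=np.hypot(*d); t=np.array([d[1],-d[0]])/R
print(s['clock'],s['tool_pos'].round(5),F.round(2),'R',R.round(4),'tang F',(F[:2]@t).round(2),'rad F',(F[:2]@d/R).round(2),'swing',((np.radians(233.4)-np.arctan2(d[1],d[0])+np.pi)%(2*np.pi)-np.pi).round(4))
E
python3 f.py
```

```text
9.3 [0.53286 0.14686 0.05552] [-3.29 -8.81  1.01] R 0.1222 tang F -9.26 rad F 1.66 swing 1.1111
```

Emit:
step_arm(
  increments=[
    [[0.01,0.04,0],[0,0,-0.19]],
    [[0.01,0.04,0],[0,0,-0.19]],
    [[0.01,0.04,0],[0,0,-0.19]],
    [[0.01,0.04,0],[0,0,-0.19]],
    [[0.01,0.04,0],[0,0,-0.19]],
    [[0.01,0.04,0],[0,0,-0.19]],
    [[0.01,0.04,0],[0,0,-0.19]],
    [[0.01,0.04,0],[0,0,-0.19]],
    [[0.01,0.04,0],[0,0,-0.19]],
    [[0.01,0.04,0],[0,0,-0.19]],
  ],
)

```text
clock: 10.3
tool_pos: [0.5337, 0.1517, 0.0555]
eef_rot: [0.992, -0.13, 0.0, 0.003]
contact_force: [-2.1, -7.1, 1.4]
opening: 0.147
finger_force: 25.0
```

```bash
python3 f.py
```

```text
10.3 [0.53373 0.15172 0.05551] [-2.14 -7.09  1.38] R 0.1223 tang F -7.38 rad F 0.55 swing 1.1514
```

Emit:
step_arm(
  increments=[
    [[0.01,0.03,0],[0,0,-0.14]],
    [[0.01,0.03,0],[0,0,-0.14]],
    [[0.01,0.03,0],[0,0,-0.14]],
    [[0.01,0.03,0],[0,0,-0.14]],
    [[0.01,0.03,0],[0,0,-0.14]],
    [[0.01,0.03,0],[0,0,-0.14]],
    [[0,0,0],[0,0,0]],
    [[0,0,0],[0,0,0]],
    [[0,0,0],[0,0,0]],
    [[0,0,0],[0,0,0]],
  ],
)

```text
clock: 11.3
tool_pos: [0.5341, 0.1537, 0.0555]
eef_rot: [0.991, -0.137, 0.0, 0.003]
contact_force: [-3.4, -6.9, 1.9]
opening: 0.149
finger_force: 25.0
```

```bash
python3 f.py
python3 - <<'E'
from h import *
snap('side','side3');snap('scene','scene3')
q=load('side3')['p'][165:235,240:350,::-1];z=load('scene3')['p'][240:350,350:450,::-1]
cv2.imwrite('pics/s3.png',np.hstack([cv2.resize(q,(440,560),interpolation=2)[:0] if 0 else cv2.resize(q,(400,255),interpolation=2),cv2.resize(z,(400,440),interpolation=2)[90:345]]))
E
python3 f.py
```

```text
11.3 [0.53413 0.15373 0.05548] [-3.4  -6.92  1.93] R 0.1224 tang F -7.52 rad F 1.69 swing 1.1682
11.4 [0.53416 0.15373 0.05551] [-3.55 -7.43  2.11] R 0.1223 tang F -8.05 rad F 1.71 swing 1.1682
```

View pics/s3.png

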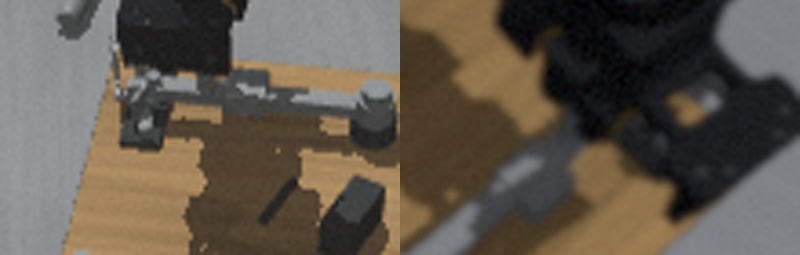

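The side crop shows the arm's end at the catch near (150,85) in the crop, but not whether it has hooked. I'll advance further, watching for the buffer's stiffness.

Emit:
step_arm(
  increments=[
    [[0.01,0.03,0],[0,0,-0.14]],
    [[0.01,0.03,0],[0,0,-0.14]],
    [[0.01,0.03,0],[0,0,-0.14]],
    [[0.01,0.03,0],[0,0,-0.14]],
    [[0.01,0.03,0],[0,0,-0.14]],
    [[0.01,0.03,0],[0,0,-0.14]],
    [[0,0,0],[0,0,0]],
    [[0,0,0],[0,0,0]],
    [[0,0,0],[0,0,0]],
    [[0,0,0],[0,0,0]],
  ],
)

```text
clock: 12.4
tool_pos: [0.5346, 0.1555, 0.0555]
eef_rot: [0.99, -0.144, -0.0, 0.003]
contact_force: [-4.0, -7.5, 2.9]
opening: 0.146
finger_force: 25.0
```

```bash
python3 f.py
```

```text
12.4 [0.53458 0.15551 0.05552] [-3.96 -7.51  2.9 ] R 0.1224 tang F -8.26 rad F 1.97 swing 1.1832
```

Emit:
step_arm(
  increments=[
    [[0.01,0.03,0],[0,0,-0.14]],
    [[0.01,0.03,0],[0,0,-0.14]],
    [[0.01,0.03,0],[0,0,-0.14]],
    [[0.01,0.03,0],[0,0,-0.14]],
    [[0.01,0.03,0],[0,0,-0.14]],
    [[0.01,0.03,0],[0,0,-0.14]],
    [[0,0,0],[0,0,0]],
    [[0,0,0],[0,0,0]],
    [[0,0,0],[0,0,0]],
    [[0,0,0],[0,0,0]],
  ],
)

```text
clock: 13.4
tool_pos: [0.535, 0.1574, 0.0555]
eef_rot: [0.989, -0.151, -0.0, 0.003]
contact_force: [-3.2, -7.3, 2.1]
opening: 0.146
finger_force: 25.0
```

```bash
python3 f.py
```

```text
13.4 [0.53502 0.15743 0.05551] [-3.24 -7.33  2.11] R 0.1224 tang F -7.93 rad F 1.19 swing 1.1992
```

Emit:
step_arm(
  increments=[
    [[0.01,0.03,0],[0,0,-0.14]],
    [[0.01,0.03,0],[0,0,-0.14]],
    [[0.01,0.03,0],[0,0,-0.14]],
    [[0.01,0.03,0],[0,0,-0.14]],
    [[0.01,0.03,0],[0,0,-0.14]],
    [[0.01,0.03,0],[0,0,-0.14]],
    [[0,0,0],[0,0,0]],
    [[0,0,0],[0,0,0]],
    [[0,0,0],[0,0,0]],
    [[0,0,0],[0,0,0]],
  ],
)

```text
clock: 14.4
tool_pos: [0.5356, 0.1595, 0.0555]
eef_rot: [0.987, -0.158, -0.0, 0.003]
contact_force: [-3.4, -6.4, 1.8]
opening: 0.149
finger_force: 25.0
```

```bash
python3 f.py
```

```text
14.4 [0.53557 0.15955 0.05552] [-3.36 -6.4   1.84] R 0.1225 tang F -7.08 rad F 1.42 swing 1.2171
```

Emit:
step_arm(
  increments=[
    [[0.01,0.03,0],[0,0,-0.14]],
    [[0.01,0.03,0],[0,0,-0.14]],
    [[0.01,0.03,0],[0,0,-0.14]],
    [[0.01,0.03,0],[0,0,-0.14]],
    [[0.01,0.03,0],[0,0,-0.14]],
    [[0,0,0],[0,0,0]],
    [[0,0,0],[0,0,0]],
    [[0,0,0],[0,0,0]],
    [[0,0,0],[0,0,0]],
    [[0,0,0],[0,0,0]],
  ],
)

```text
clock: 15.4
tool_pos: [0.536, 0.1609, 0.0555]
eef_rot: [0.986, -0.164, -0.0, 0.003]
contact_force: [-4.6, -5.8, 3.1]
opening: 0.144
finger_force: 25.0
```

```bash
python3 f.py
```

```text
15.4 [0.53597 0.16095 0.0555 ] [-4.64 -5.75  3.11] R 0.1225 tang F -6.86 rad F 2.75 swing 1.229
```

Emit:
step_arm(
  increments=[
    [[0.01,0.03,0],[0,0,-0.14]],
    [[0.01,0.03,0],[0,0,-0.14]],
    [[0.01,0.03,0],[0,0,-0.14]],
    [[0.01,0.03,0],[0,0,-0.14]],
    [[0.01,0.03,0],[0,0,-0.14]],
    [[0,0,0],[0,0,0]],
    [[0,0,0],[0,0,0]],
    [[0,0,0],[0,0,0]],
    [[0,0,0],[0,0,0]],
    [[0,0,0],[0,0,0]],
  ],
)

```text
clock: 16.4
tool_pos: [0.5362, 0.162, 0.0555]
eef_rot: [0.985, -0.17, -0.001, 0.003]
contact_force: [-5.1, -7.3, 3.1]
opening: 0.145
finger_force: 25.0
```

```bash
python3 f.py
```

```text
16.4 [0.53624 0.16204 0.05549] [-5.07 -7.33  3.09] R 0.1226 tang F -8.52 rad F 2.62 swing 1.2382
```

Emit:
step_arm(
  increments=[
    [[0.01,0.03,0],[0,0,-0.14]],
    [[0.01,0.03,0],[0,0,-0.14]],
    [[0.01,0.03,0],[0,0,-0.14]],
    [[0.01,0.03,0],[0,0,-0.14]],
    [[0,0,0],[0,0,0]],
    [[0,0,0],[0,0,0]],
    [[0,0,0],[0,0,0]],
    [[0,0,0],[0,0,0]],
    [[0,0,0],[0,0,0]],
    [[0,0,0],[0,0,0]],
  ],
)

```text
clock: 17.4
tool_pos: [0.5364, 0.1623, 0.0555]
eef_rot: [0.984, -0.175, -0.001, 0.004]
contact_force: [-4.6, -8.6, 3.7]
opening: 0.147
finger_force: 25.0
```

```bash
python3 f.py
```

```text
17.4 [0.53635 0.16235 0.05548] [-4.6  -8.62  3.68] R 0.1225 tang F -9.61 rad F 1.77 swing 1.2408
```

The tool stalled at 0.33 mm for 1.26 mm commanded while the force rose. That is the buffer, compressed less than 1 mm, after a drop in force at y ≈ 0.1595 (the snap-in). I'll ease back and check that the pawl takes the load.

Emit:
step_arm(
  increments=[
    [[-0.01,-0.04,0],[0,0,0.19]],
    [[-0.01,-0.04,0],[0,0,0.19]],
    [[-0.01,-0.04,0],[0,0,0.19]],
    [[-0.01,-0.04,0],[0,0,0.19]],
    [[-0.01,-0.04,0],[0,0,0.19]],
    [[-0.01,-0.04,0],[0,0,0.19]],
    [[-0.01,-0.04,0],[0,0,0.19]],
    [[-0.01,-0.04,0],[0,0,0.19]],
    [[-0.01,-0.04,0],[0,0,0.19]],
    [[-0.01,-0.04,0],[0,0,0.19]],
  ],
)

```text
clock: 18.4
tool_pos: [0.5357, 0.16, 0.0555]
eef_rot: [0.987, -0.159, -0.001, 0.003]
contact_force: [-4.8, -4.1, 3.6]
opening: 0.146
finger_force: 25.0
```

```bash
python3 f.py
```

```text
18.4 [0.53566 0.15999 0.05549] [-4.79 -4.13  3.65] R 0.1225 tang F -5.33 rad F 3.42 swing 1.2208
```

Emit:
step_arm(
  increments=[
    [[-0.03,-0.04,0],[0,0,0.19]],
    [[-0.03,-0.04,0],[0,0,0.19]],
    [[-0.03,-0.04,0],[0,0,0.19]],
    [[-0.03,-0.04,0],[0,0,0.19]],
    [[-0.03,-0.04,0],[0,0,0.19]],
    [[0,0,0],[0,0,0]],
    [[0,0,0],[0,0,0]],
    [[0,0,0],[0,0,0]],
    [[0,0,0],[0,0,0]],
    [[0,0,0],[0,0,0]],
  ],
)

```text
clock: 19.4
tool_pos: [0.5357, 0.16, 0.0555]
eef_rot: [0.989, -0.15, 0.0, 0.001]
contact_force: [-0.9, -5.9, 0.6]
opening: 0.147
finger_force: 25.0
```

```bash
python3 f.py
```

```text
19.4 [0.53569 0.16003 0.05554] [-0.94 -5.88  0.56] R 0.1225 tang F -5.91 rad F -0.78 swing 1.2212
```

Emit:
step_arm(
  increments=[
    [[-0.01,-0.04,0],[0,0,0.19]],
    [[-0.01,-0.04,0],[0,0,0.19]],
    [[-0.01,-0.04,0],[0,0,0.19]],
    [[-0.01,-0.04,0],[0,0,0.19]],
    [[-0.01,-0.04,0],[0,0,0.19]],
    [[0,0,0],[0,0,0]],
    [[0,0,0],[0,0,0]],
    [[0,0,0],[0,0,0]],
    [[0,0,0],[0,0,0]],
    [[0,0,0],[0,0,0]],
  ],
)

```text
clock: 20.4
tool_pos: [0.5356, 0.16, 0.0556]
eef_rot: [0.99, -0.141, 0.001, 0.0]
contact_force: [1.6, -4.1, -1.9]
opening: 0.141
finger_force: 25.0
```

```bash
python3 f.py
```

```text
20.4 [0.53561 0.16002 0.05559] [ 1.6  -4.11 -1.89] R 0.1226 tang F -3.48 rad F -2.7 swing 1.2209
```

Emit:
step_arm(
  increments=[
    [[0.01,-0.05,0],[0,0,0]],
    [[0.01,-0.05,0],[0,0,0]],
    [[0.01,-0.05,0],[0,0,0]],
    [[0.01,-0.05,0],[0,0,0]],
    [[0.01,-0.05,0],[0,0,0]],
    [[0,0,0],[0,0,0]],
    [[0,0,0],[0,0,0]],
    [[0,0,0],[0,0,0]],
    [[0,0,0],[0,0,0]],
    [[0,0,0],[0,0,0]],
  ],
)

```text
clock: 21.4
tool_pos: [0.5356, 0.1598, 0.0556]
eef_rot: [0.99, -0.14, -0.0, -0.001]
contact_force: [2.5, 4.8, -2.8]
opening: 0.15
finger_force: 25.0
```

```bash
python3 f.py
```

```text
21.4 [0.53557 0.15976 0.05559] [ 2.54  4.78 -2.82] R 0.1225 tang F 5.3 rad F -1.08 swing 1.2188
```

Emit:
step_arm(
  increments=[
    [[0.02,0.04,0],[0,0,0]],
    [[0.02,0.04,0],[0,0,0]],
    [[0.02,0.04,0],[0,0,0]],
    [[0,0.02,0],[0,0,0]],
    [[0,0,0],[0,0,0]],
    [[0,0,0],[0,0,0]],
    [[0,0,0],[0,0,0]],
    [[0,0,0],[0,0,0]],
    [[0,0,0],[0,0,0]],
    [[0,0,0],[0,0,0]],
  ],
)

```text
clock: 22.4
tool_pos: [0.5355, 0.1597, 0.0555]
eef_rot: [0.99, -0.141, -0.001, -0.0]
contact_force: [0.6, 6.1, 0.7]
opening: 0.145
finger_force: 25.0
```

```bash
python3 f.py
```

```text
22.4 [0.53554 0.1597  0.05554] [0.59 6.13 0.71] R 0.1225 tang F 6.04 rad F 1.16 swing 1.2183
```

Emit:
step_arm(
  increments=[
    [[0,0.05,0],[0,0,0]],
    [[0,0.05,0],[0,0,0]],
    [[0,0.05,0],[0,0,0]],
    [[0,0.03,0],[0,0,0]],
    [[0,0,0],[0,0,0]],
    [[0,0,0],[0,0,0]],
    [[0,0,0],[0,0,0]],
    [[0,0,0],[0,0,0]],
    [[0,0,0],[0,0,0]],
    [[0,0,0],[0,0,0]],
  ],
)

```text
clock: 23.4
tool_pos: [0.5357, 0.1599, 0.0555]
eef_rot: [0.99, -0.141, -0.0, 0.001]
contact_force: [-2.5, -2.3, 3.7]
opening: 0.151
finger_force: 25.0
```

```bash
python3 f.py
```

```text
23.4 [0.53565 0.1599  0.05551] [-2.46 -2.31  3.74] R 0.1225 tang F -2.92 rad F 1.7 swing 1.22
```

Emit:
step_arm(
  increments=[
    [[0,0,0],[0,0,0]],
    [[0,0,0],[0,0,0]],
    [[0,0,0],[0,0,0]],
    [[0,0,0],[0,0,0]],
    [[0,0,0],[0,0,0]],
    [[0,0,0],[0,0,0]],
    [[0,0,0],[0,0,0]],
    [[0,0,0.3],[0,0,0]],
    [[0,0,0.8],[0,0,0]],
    [[0,0,1.2],[0,0,0]],
  ],
  fingers=0.5,
)

```text
clock: 24.4
tool_pos: [0.5358, 0.1607, 0.079]
eef_rot: [0.99, -0.141, -0.0, 0.0]
contact_force: [-0.1, -0.3, 0.4]
opening: 0.497
finger_force: 0.0
```

```bash
python3 f.py
```

```text
24.4 [0.53579 0.16071 0.07904] [-0.07 -0.32  0.4 ] R 0.1226 tang F -0.33 rad F -0.02 swing 1.2267
```

Run:
```python
from h import *
print(r.get_state()['q'].round(2))
for s,u,v,w in [('scene0',218,162,9),('side0',285,398,12)]:
    p=load(s)['p'].astype(int)[v-w:v+w+1,u-w:u+w+1]; m=(p[...,0]-p[...,2]>35); n,l,st,ce=cv2.connectedComponentsWithStats(m.astype(np.uint8)); k=1+st[1:,4].argmax()
    cu,cv_=ce[k]+[u-w,v-w]; print(s,st[k],cu,cv_,world(s,cu,cv_,.019).round(4))
```

```text
[-0.67  0.88  0.52  1.9  -0.79  0.58 -1.47]
scene0 [  3   2  12  13 112] 217.70535714285714 161.21428571428572 [ 0.4741 -0.3737  0.019 ]
side0 [  4   4  15  15 141] 282.97872340425533 395.86524822695037 [ 0.4745 -0.3684  0.019 ]
```

Emit:
step_arm(
  increments=[
    [[0,0,2],[0,0,0]],
    [[0,0,3],[0,0,0]],
    [[0,0,3],[0,0,0]],
    [[0,-3,0.5],[0,0,0]],
    [[-0.4,-4.8,0],[0,0,0]],
    [[-0.4,-4.8,0],[0,0,0]],
    [[-0.4,-4.8,0],[0,0,0]],
    [[-0.4,-4.8,0],[0,0,0]],
    [[-0.4,-4.8,0],[0,0,0]],
    [[-0.4,-4.8,0],[0,0,0]],
  ],
)

```text
clock: 25.4
tool_pos: [0.5118, -0.1592, 0.1647]
eef_rot: [0.99, -0.141, 0.001, 0.0]
contact_force: [0.2, 0.7, 0.6]
opening: 0.498
finger_force: 0.0
```

Emit:
step_arm(
  increments=[
    [[-0.63,-3.53,-0.5],[0,0,-3.4]],
    [[-0.63,-3.53,-0.5],[0,0,-3.4]],
    [[-0.63,-3.53,-0.5],[0,0,-3.4]],
    [[-0.63,-3.53,-0.5],[0,0,-3.4]],
    [[-0.63,-3.53,-0.5],[0,0,-3.4]],
    [[-0.6,-3.5,-0.5],[0,0,-3.4]],
    [[0,0,0],[0,0,0]],
    [[0,0,0],[0,0,0]],
    [[0,0,0],[0,0,0]],
    [[0,0,0],[0,0,0]],
  ],
)

```text
clock: 26.4
tool_pos: [0.4755, -0.367, 0.1338]
eef_rot: [0.95, -0.313, 0.0, -0.001]
contact_force: [0.4, -0.6, -0.3]
opening: 0.5
finger_force: 0.0
```

Run:
```python
from h import *
snap('wrist','wrist4'); snap('scene','scene4'); s=r.get_state(); print(s['tool_pos'],s['eef_rot'])
c=load('scene4')['p'][235:385,275:445,::-1]
a=np.zeros((480,800,3),np.uint8); a[:,:480]=load('wrist4')['p'][:,80:560,::-1]; a[:282,480:]=cv2.resize(c,(320,282)); cv2.imwrite('pics/m4.png',a)
```

```text
[ 0.47523906 -0.36744247  0.13379179] [ 9.49670341e-01 -3.13250901e-01  8.85162218e-05 -3.29198446e-04]
```

View pics/m4.png

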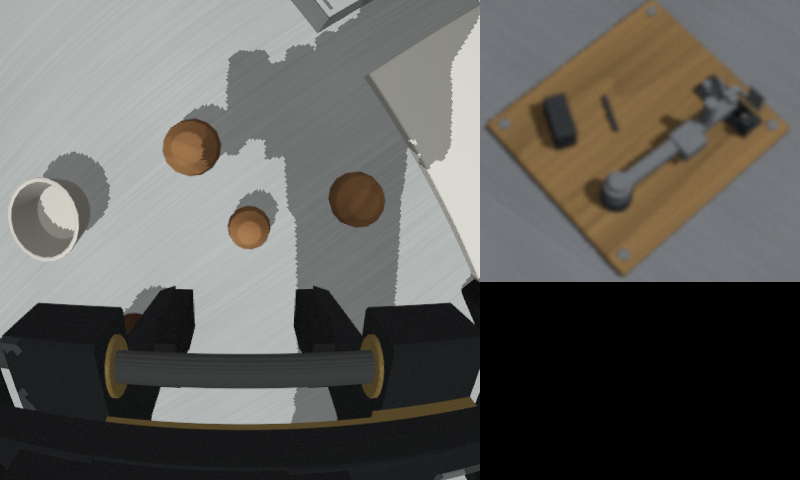

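The right crop shows the striker still cocked with its arm at the catch. On the left, the small nut is at wrist pixel (329,228), between the larger ones at (272,147) and (437,199).

Run:
```python
from h import *
for u,v in [(329,228),(329,232)]: print(world('wrist4',u,v,None,True),world('wrist4',u,v,.022,True),world('wrist4',u,v,.038,True))
a=world('wrist4',308.5,228,.019,True);b=world('wrist4',350,228,.019,True);print(np.linalg.norm(a-b))
print('post ref',pix('wrist4',(.4743,-.371,.022),True), pix('wrist4',(.4743,-.371,.038),True))
```

```text
[ 0.47858136 -0.37434906  0.0375743 ] [ 0.47536402 -0.37221191  0.022     ] [ 0.4786693  -0.37440747  0.038     ]
[ 0.47659586 -0.3728651   0.03964253] [ 0.47278825 -0.3703247   0.022     ] [ 0.47624137 -0.37262859  0.038     ]
0.03244305984108073
post ref (np.float64(328.54930590343264), np.float64(229.9763536278981)) (np.float64(328.7725327972609), np.float64(235.34385825857487))
```

Emit:
step_arm(
  increments=[
    [[0,-0.46,-2],[0,0,0]],
    [[0,0,-2],[0,0,0]],
    [[0,0,-2],[0,0,0]],
    [[0,0,-2],[0,0,0]],
    [[0,0,-2],[0,0,0]],
    [[0,0,-1.6],[0,0,0]],
    [[0,0,-1],[0,0,0]],
    [[0,0,-0.35],[0,0,0]],
    [[0,0,0],[0,0,0]],
    [[0,0,0],[0,0,0]],
  ],
  fingers=0.58,
)

```text
clock: 27.5
tool_pos: [0.4749, -0.3738, 0.0048]
eef_rot: [0.949, -0.314, 0.001, 0.0]
contact_force: [0.1, -1.5, -0.3]
opening: 0.582
finger_force: 0.0
```

Emit:
step_arm(
  increments=[
    [[0,0,0],[0,0,0]],
    [[0,0,0],[0,0,0]],
    [[0,0,0],[0,0,0]],
    [[0,0,0],[0,0,0]],
    [[0,0,0],[0,0,0]],
    [[0,0,0],[0,0,0]],
    [[0,0,0],[0,0,0]],
    [[0,0,0],[0,0,0]],
    [[0,0,0],[0,0,0]],
    [[0,0,0],[0,0,0]],
  ],
  fingers=0,
  grip_force=8,
)

```text
clock: 28.5
tool_pos: [0.4748, -0.3734, 0.0043]
eef_rot: [0.949, -0.314, 0.0, 0.0]
contact_force: [-0.1, -0.2, 5.5]
opening: 0.346
finger_force: 8.3
```

Emit:
step_arm(
  increments=[
    [[0,0,0.5],[0,0,0]],
    [[0,0,1],[0,0,0]],
    [[0,0,2],[0,0,0]],
    [[0,0,2],[0,0,0]],
    [[0,0,2],[0,0,0]],
    [[0,0,2],[0,0,0]],
    [[0,0,1],[0,0,0]],
    [[0,0,0],[0,0,0]],
    [[0,0,0],[0,0,0]],
    [[0,0,0],[0,0,0]],
  ],
)

```text
clock: 29.5
tool_pos: [0.4741, -0.3726, 0.108]
eef_rot: [0.949, -0.314, -0.001, -0.0]
contact_force: [-0.8, -0.6, -0.6]
opening: 0.346
finger_force: 7.9
```

Run:
```python
from h import *
snap('wrist','wrist5'); snap('side','side5'); c=load('wrist5')['p'][200:400,220:420,::-1]; 
d=load('side5')['p']; s=r.get_state(); u,v=map(int,pix('side5',s['tool_pos'])); print(u,v,s['tool_pos'],s['contact_force'])
e=d[v-40:v+35,u-40:u+35,::-1]
cv2.imwrite('pics/m5.png',np.hstack([cv2.resize(c,(400,400),interpolation=2),cv2.resize(e,(400,400),interpolation=2)]))
```

```text
280 380 [ 0.47412434 -0.37280789  0.10807828] [ 0.31013156  0.06154541 -0.29493307]
```

View pics/m5.png

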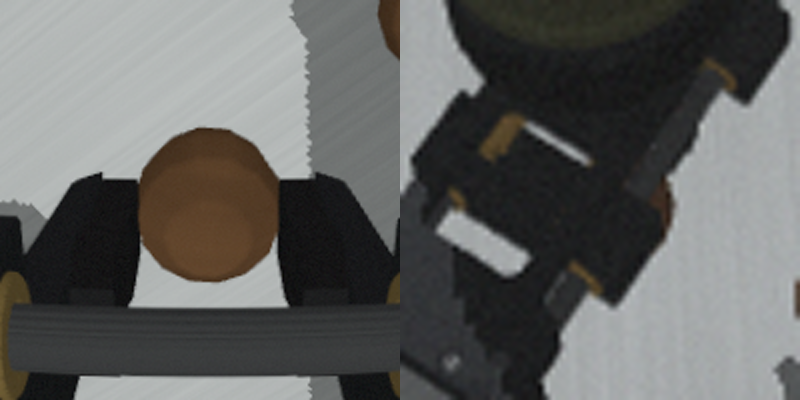

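The left crop shows the nut held upright between both pads, centred at wrist pixel (324,302). The side crop shows only the gripper hiding it. I'll check its offset across the pads.

Run:
```python
from h import *
from scipy.spatial.transform import Rotation as R
c=load('wrist5'); d=c['d']; p=c['p'].astype(int)
m=((p[...,0]-p[...,2])>30); m[:, :280]=0; m[:,365:]=0; m[:255]=0; m[345:]=0
n,l,st,ce=cv2.connectedComponentsWithStats(m.astype(np.uint8)); k=1+st[1:,4].argmax(); print(st[k],ce[k])
vs,us=np.where((l==k)&(d>0)); P=np.array([world('wrist5',u,v,None,True) for u,v in zip(us,vs)])
s=r.get_state(); Rm=R.from_quat(s['eef_rot']).as_matrix(); L=(P-s['tool_pos'])@Rm*1e3
# fit sphere-ish ellipsoid of revolution about tool z: (x-x0)^2+(y-y0)^2 = 17^2(1-((z-z0)/19)^2)
from scipy.optimize import least_squares
L=L[np.abs(L[:,2]+20)<40]
f=lambda q:np.sqrt(((L[:,0]-q[0])**2+(L[:,1]-q[1])**2)/17**2+((L[:,2]-q[2])/19)**2)-1
o=least_squares(f,[0,0,-15],loss='soft_l1',f_scale=.05); print(o.x,np.std(f(o.x)), L[:,2].min(),L[:,2].max(), np.percentile(L[:,0],[2,98]),np.percentile(L[:,1],[2,98])); print(Rm.round(3).tolist(), s['q'].round(2))
```

```text
[ 289  264   70   77 4293] [323.79920801 302.60866527]
[ -0.66481333   0.35299259 -14.4291188 ] 0.02840919708105113 -35.209604424321505 -5.652719422300952 [-9.54079914 15.82534069] [-13.20439433  13.9633161 ]
[[0.803, -0.597, -0.001], [-0.597, -0.803, 0.001], [-0.002, -0.0, -1.0]] [ 0.28  0.89  0.58  1.75 -0.7   0.72 -0.98]
```

Run:
```python
import numpy as np; from scipy.optimize import least_squares
P=np.array([(.5805,.0306),(.5451,.0718),(.5317,.1178),(.5313,.1326),(.5321,.1426),(.5337,.1517),(.5356,.1595),(.5364,.1623)])
o=least_squares(lambda q:np.hypot(*(P-q[:2]).T)-q[2],[.65,.125,.12]); print(o.x,(o.fun*1e3).round(2))
from h import *
c,y=np.array([.5712,.0969]),np.radians(-12.36); R=np.array([[np.cos(y),-np.sin(y)],[np.sin(y),np.cos(y)]])
d=np.array([-.41,-.91]);d/=np.hypot(*d)
print('model',c+R@(np.array([.075,.045])),'cradle',c+R@(np.array([.075,.045])+.092*d))
u=P[0]-o.x[:2];u/=np.hypot(*u); print('fit cradle',o.x[:2]+.092*u,np.degrees(np.arctan2(*u[::-1])))
```

```text
[0.65151964 0.12767252 0.12025473] [ 0.02 -0.06 -0.03  0.07  0.09 -0.01 -0.05 -0.04]
model [0.65409405 0.12480298] cradle [0.59922342 0.0509571 ]
fit cradle [0.59719722 0.05342244] -126.18973576835475
```

Emit:
step_arm(
  increments=[
    [[1.1,3.8,0.2],[0,0,0]],
    [[1.1,3.8,0.2],[0,0,0]],
    [[1.1,3.8,0.2],[0,0,0]],
    [[1.1,3.8,0],[0,0,0]],
    [[1.1,3.8,0],[0,0,0]],
    [[1.1,3.8,0],[0,0,0]],
    [[1.1,3.8,0],[0,0,0]],
    [[1.1,3.8,0],[0,0,0]],
    [[1.1,3.8,0],[0,0,0]],
    [[1.1,3.8,0],[0,0,0]],
  ],
)

```text
clock: 30.6
tool_pos: [0.5846, 0.0084, 0.1145]
eef_rot: [0.949, -0.314, -0.0, 0.0]
contact_force: [0.1, 0.2, -0.9]
opening: 0.347
finger_force: 7.9
```

Emit:
step_arm(
  increments=[
    [[0.7,2.3,0],[0,0,0]],
    [[0.68,2.3,0],[0,0,0]],
    [[0,0,0],[0,0,0]],
    [[0,0,0],[0,0,0]],
    [[0,0,0],[0,0,0]],
    [[0,0,0],[0,0,0]],
    [[0,0,0],[0,0,0]],
    [[0,0,0],[0,0,0]],
    [[0,0,0],[0,0,0]],
    [[0,0,0],[0,0,0]],
  ],
)

```text
clock: 31.6
tool_pos: [0.5984, 0.0526, 0.1151]
eef_rot: [0.949, -0.314, 0.0, 0.0]
contact_force: [-0.3, 0.4, -0.8]
opening: 0.342
finger_force: 7.9
```

Run:
```python
from h import *
snap('wrist','wrist6'); s=r.get_state(); print(s['clock'],s['tool_pos'],s['eef_rot'],s['contact_force'],s['q'].round(2))
```

```text
31.65 [0.59839969 0.05268248 0.11508695] [ 9.49360337e-01 -3.14189355e-01  1.39503714e-05 -2.93813994e-06] [-0.27951244 -1.12119938 -0.11954846] [-0.52  0.91  0.68  1.76 -0.79  0.78 -1.64]
```

View pics/wrist6.png

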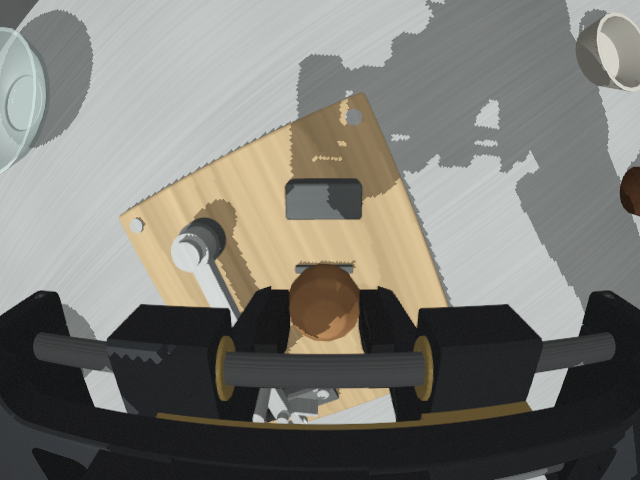

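Run:
```python
from h import *
from scipy.spatial.transform import Rotation as R
s=r.get_state(); Rm=R.from_quat(s['eef_rot']).as_matrix()
for n,u,v,z in [('ridge top L',297,267,.018),('ridge top R',353,266,.018),('anvil near top L',287,219,.046),('anvil near top R',361,219,.046)]:
    w=world('wrist6',u,v,z,True); print(n,w.round(4),'tool',((w-s['tool_pos'])@Rm*1e3).round(1), world('wrist6',u,v,None,True)[2].round(3))
```

```text
ridge top L [0.5913 0.0827 0.018 ] tool [-23.6 -19.8  97.1] 0.019
ridge top R [0.5667 0.0482 0.018 ] tool [-22.8  22.5  97.1] 0.013
anvil near top L [0.6283 0.0598 0.046 ] tool [ 19.7 -23.5  69.1] 0.013
anvil near top R [0.5995 0.0211 0.046 ] tool [19.8 24.7 69.1] 0.013
```

Emit:
step_arm(
  increments=[
    [[-0.05,0.02,-1.5],[0,0,0]],
    [[0,0,-1.5],[0,0,0]],
    [[0,0,-1.5],[0,0,0]],
    [[0,0,-1.5],[0,0,0]],
    [[0,0,-1.2],[0,0,0]],
    [[0,0,-1],[0,0,0]],
    [[0,0,-0.6],[0,0,0]],
    [[0,0,-0.5],[0,0,0]],
    [[0,0,-0.3],[0,0,0]],
    [[0,0,0],[0,0,0]],
  ],
)

```text
clock: 32.65
tool_pos: [0.5979, 0.0529, 0.019]
eef_rot: [0.949, -0.314, -0.0, 0.0]
contact_force: [-0.1, -0.4, -0.4]
opening: 0.342
finger_force: 7.9
```

```bash
python3 f.py
```

```text
32.65 [0.59789 0.05291 0.01897] [-0.06 -0.41 -0.38] R 0.0909 tang F -0.2 rad F 0.36 swing 0.014
```

Emit:
step_arm(
  increments=[
    [[0,0,-0.05],[0,0,0]],
    [[0,0,-0.05],[0,0,0]],
    [[0,0,-0.05],[0,0,0]],
    [[0,0,-0.05],[0,0,0]],
    [[0,0,-0.05],[0,0,0]],
    [[0,0,0],[0,0,0]],
    [[0,0,0],[0,0,0]],
    [[0,0,0],[0,0,0]],
    [[0,0,0],[0,0,0]],
    [[0,0,0],[0,0,0]],
  ],
)

```text
clock: 33.65
tool_pos: [0.5979, 0.0529, 0.0166]
eef_rot: [0.949, -0.314, 0.0, 0.0]
contact_force: [0.9, -0.2, -0.5]
opening: 0.339
finger_force: 7.9
```

```bash
python3 f.py
```

```text
33.65 [0.5979  0.05293 0.01656] [ 0.94 -0.2  -0.54] R 0.0909 tang F -0.87 rad F -0.41 swing 0.0142
```

Emit:
step_arm(
  increments=[
    [[0,0,-0.03],[0,0,0]],
    [[0,0,-0.03],[0,0,0]],
    [[0,0,-0.03],[0,0,0]],
    [[0,0,0],[0,0,0]],
    [[0,0,0],[0,0,0]],
    [[0,0,0],[0,0,0]],
    [[0,0,0],[0,0,0]],
    [[0,0,0],[0,0,0]],
    [[0,0,0],[0,0,0]],
    [[0,0,0],[0,0,0]],
  ],
)

```text
clock: 34.65
tool_pos: [0.5981, 0.0528, 0.0163]
eef_rot: [0.949, -0.314, 0.0, -0.0]
contact_force: [-1.4, 0.2, 4.6]
opening: 0.342
finger_force: 8.3
```

```bash
python3 f.py
```

```text
34.65 [0.59807 0.05281 0.01629] [-1.35  0.24  4.58] R 0.0909 tang F 1.22 rad F 0.63 swing 0.0118
```

Emit:
step_arm(
  increments=[
    [[0,0,0.05],[0,0,0]],
    [[0,0,0],[0,0,0]],
    [[0,0,0],[0,0,0]],
    [[0,0,0],[0,0,0]],
    [[0,0,0],[0,0,0]],
    [[0,0,0],[0,0,0]],
    [[0,0,0],[0,0,0]],
    [[0,0,0],[0,0,0]],
    [[0,0,0],[0,0,0]],
    [[0,0,0],[0,0,0]],
  ],
)

```text
clock: 35.65
tool_pos: [0.598, 0.0528, 0.0163]
eef_rot: [0.949, -0.314, 0.0, 0.0]
contact_force: [-0.9, -0.7, 5.4]
opening: 0.345
finger_force: 8.3
```

Emit:
step_arm(
  increments=[
    [[0,0,0],[0,0,0]],
    [[0,0,0],[0,0,0]],
    [[0,0,0],[0,0,0]],
    [[0,0,0],[0,0,0]],
    [[0,0,0],[0,0,0]],
    [[0,0,0],[0,0,0]],
    [[0,0,0.3],[0,0,0]],
    [[0,0,0.8],[0,0,0]],
    [[0,0,1.2],[0,0,0]],
    [[0,0,1.5],[0,0,0]],
  ],
  fingers=0.6,
)

```text
clock: 36.65
tool_pos: [0.5978, 0.0528, 0.0552]
eef_rot: [0.949, -0.314, -0.0, 0.0]
contact_force: [1.7, 0.7, 0.7]
opening: 0.603
finger_force: 0.0
```

Emit:
step_arm(
  increments=[
    [[0,0,2],[0,0,0]],
    [[0,0,3],[0,0,0]],
    [[0,0,3],[0,0,0]],
    [[0,-3,2],[0,0,0]],
    [[0,-4,0],[0,0,0]],
    [[0,-4,0],[0,0,0]],
    [[0,-4,0],[0,0,0]],
    [[0,-4,0],[0,0,0]],
    [[0,-4,0],[0,0,0]],
    [[0,0,0],[0,0,0]],
  ],
)

```text
clock: 37.65
tool_pos: [0.5964, -0.186, 0.1568]
eef_rot: [0.948, -0.319, 0.002, 0.003]
contact_force: [-1.0, -1.1, -0.2]
opening: 0.602
finger_force: 0.0
```

Run:
```python
from h import *
snap('scene','scene7'); snap('side','side7'); print(r.get_state()['clock'],r.get_state()['tool_pos'])
c=load('scene7')['p'][235:385,275:445,::-1]; e=load('side7')['p'][165:265,245:375,::-1]
cv2.imwrite('pics/m7.png',np.hstack([cv2.resize(c,(400,353),interpolation=2),cv2.resize(e,(400,353),interpolation=2)]))
```

```text
37.75 [ 0.59763669 -0.17835919  0.15535961]
```

View pics/m7.png

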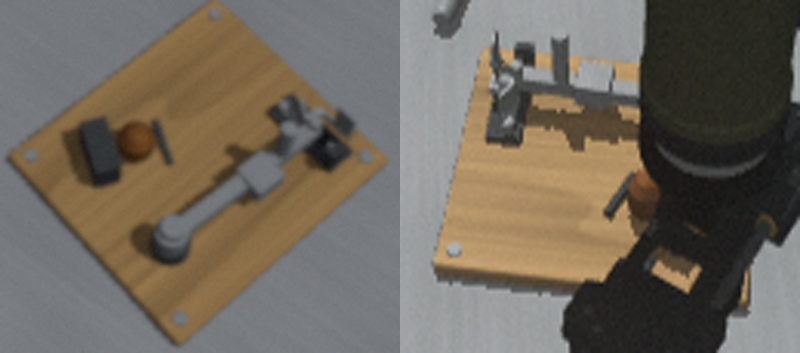

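The scene crop shows the striker cocked in the catch and the nut at (136,140), standing between the anvil and the ridge. The side crop shows the same, and the robot is touching nothing, so I'll hand the job in.

```bash
python3 -c "
from h import *
w=load('scene7'); u,v=275+136/400*170,235+140/353*150; print(world('scene7',u,v))
print(r.finish_job())"
```

```text
[0.60363197 0.05702772 0.04905611]
the job is handed in; nothing more can be done
None
```

The job is handed in: in the last pictures the striker was cocked on its catch and the smallest walnut stood upright in the cradle between anvil and ridge, with about 38 of the 70 s used; no verdict was returned.

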